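# Fit the guide pin in the bore that takes it to its groove

## Robot

A 6-joint arm with a two-finger parallel gripper is mounted at the origin on the work surface. World frame = base frame: x ahead of the robot, y to its left, z up, the work surface at z = 0. Lengths are in m, angles in rad, forces in N, time in s.
With the tool pointing down it reaches from about 0.35 to 0.975 m from the base axis. Payload 4.9 kg.
Tool frame: the origin (TCP) lies at the very end of the fingers, on their centre line; the grasp point (between the pads) lies ctrl.grip_point_offset behind it (ctrl.grip_point_offset is the distance from the TCP to the grasp point, in m); z points along the fingers, y is the direction in which the jaws open and shut (so a half turn about z gives the same grasp; the last joint's range is limited). The gripper opens to 85 mm and grips with 20 to 120 N. Pads are 22 mm wide; open, the fingers measure 114 mm over their backs; the gripper's body (76 mm by 85 mm) begins 54 mm behind the grasp point. The pads swing forward as they close: fully open they stand 13 mm farther back than shut.
Start: joints at [0.995, 0.053, 1.613, -0, 1.476, -0.119], TCP at [0.276, 0.561, 0.231] pointing down, gripper open.
Joint ranges: [-3.01, 3.01], [-1.01, 2.22], [0.06, 2.58], [-1.02, 4.17], [0.09, 2.62], [-3.14, 3.14]. Speed limits (rad/s): [2.57, 2.57, 3.14, 3.14, 3.14, 3.14].

## Interface

Orientations are given as a rotation vector (axis times angle).
In Python, from station import ctrl gives the robot as it stands. The module is installed in compiled form; this text tells all that it offers.
- The arm moves only by the shell command python3 -m creep 'ROWS' [FORCE]. ROWS is JSON, a list of rows, each a list of 5 numbers: the closure in counts, from 0 (fully open) to 255 (shut), then the shift along the tool's x, y, z in mm, then the turn about the tool's z in rad. A call has 1 to 12 rows; each row is the pose to reach, as a shift and turn from the pose commanded when the call began, along the tool's axes at that moment; what a row does not reach only later rows make up. A row lasts 1/12 s, in which the tool goes at most 41.7 mm and 7.16 degrees, less where a joint would pass 70% of its speed; a pose out of reach is approached as far as the arm can. A call with a gripper value outside its range is refused whole. The fingers move at their own pace and stop on an object; FORCE is the grip in N (left out, the last holds). Time passes only in rows, so rows that repeat a pose let the fingers close. It gives the time, the measured TCP pose, the force and the opening at its end, in the units of the state.
- ctrl.get_obs(): the state, without advancing time (a new reading comes with each control period).
- ctrl.get_image(name): name is "scene" or "top" or "wrist"; returns the picture (400x640x3 uint8, red, green, blue); there is no depth.
- ctrl.calibration(name): a dict with "fx", "fy", "cx", "cy" (pixels), "R" (3x3) and "t" (3): a world point X has camera coordinates R X + t. Camera axes: x right, y down, z forward; pixel columns grow to the right and rows downward; lengths in m; the calibration is good to about 2 mm. The wrist camera is an equidistant fisheye: a pixel r from the principal point sees the ray r / f radians off the axis. A picture is of the moment at which its call begins: read the wrist's pose just before it. calibration takes no time and is no camera call; for the wrist camera it gives the pose at the moment of the call.
- ctrl.finish_job(): hands the job in, once; it reports no verdict.
Trained networks look in the newest picture that a camera, given by its name, has taken for a name from the list of things; names that differ only in an ending like _2 or _b are one class to them, and where a whole thing is asked for, a point or a joint stands for the part that bears it (a point fixed in the world has none). Each returns a list of dicts, best first, with "conf" (0 to 1); they miss things now and then, are a little off and sometimes report something else, mostly with a low value. They report only what shows in the picture. A call takes as long as a camera call. They do not tell look-alikes from the thing itself.
- ctrl.boxes_of(camera, label): "rect" ([left, top, width, height] in pixels, round what is visible of it).
- ctrl.outline_of(camera, label): "mask" (400x640 bool, what is visible of it) and "rect" ([left, top, width, height] in pixels, round what is visible of it).
The state is a dict: "t": time; "q": joint angles; "dq": joint speeds; "effort": joint torques, N m; "tool_pos": TCP position; "tool_rot": TCP orientation; "contact_force": force on the tool from outside, world axes, zero at the start; "wrist_torque": the same for the moment, N m; "opening": finger opening in m.
Only numpy, scipy, OpenCV 4.12 (cv2) and the standard library are available. Lean on these libraries where they do the work, as an engineer would, in place of code of your own. Each camera call takes 0.05 s, during which the arm holds its last target. There are 200 camera calls.

## Task

Take the grooved guide pin from the wooden stand by its thick head and push it down into the bores of the aluminium mould half: only one of the three is deep enough for the pin's groove to come down level with the top face when the pin bottoms. Try the bores, pressing firmly until you feel the bottom but never harder than about 35 N, and pull the pin out again where the groove stays proud. In the right bore keep it pressed on the bottom with about 15 N for a good half second, then let go and leave it fully home. Leave everything else where it is.

Things in the scene. Friction and masses are not known exactly. Their poses are not given: they have to be found in the camera images.
- block: Fixed aluminium mould half, 64 x 134 mm, on a dark steel base plate 90 x 164 x 10 mm; its flat top face is 50 mm above the table. Origin under the base plate's centre, z up, y along the row of three bores (at y = -40, 0, +40 mm). The bores are 15.6 mm wide with a 1.5 mm chamfer and look alike from outside.
- bore_1 (a point): Centre of the mouth of the bore at y = -40 mm of the mould half, on its top face. One of the three bores is 31 mm deep, the other two bottom at 24 mm and at 20 mm, in an order that differs every time and can only be found by trying.
- bore_2 (a point): Centre of the mouth of the middle bore, on the top face. In every bore a small plug stands 14 mm below the face at first, held by friction: the pin must drive it down with about 6 N all the way (it does not spring back), until the pin's foot meets the bore's hard floor, where the force rises sharply.
- bore_3 (a point): Centre of the mouth of the bore at y = +40 mm of the mould half, on its top face.
- stand: Fixed light wooden pin stand, 70 (x) x 150 (y) x 32 mm; origin under its centre. Two upright blind holes 22 mm deep, at y = -40 and +40 mm; one holds the guide pin, the other the thin plain pin, either way round. The pins' feet stand 10 mm above the table.
- pin_head (a point): Centre of the guide pin's head, 66 mm above its foot, half-way up the head. The pin is steel, 84 mm long, 90 to 180 g: a shank 14 mm across and 48 mm long, then a head 24 mm across and 36 mm high. Hold it only by the head, so that the fingers do not squeeze the shank; a grip of 60 N or more keeps it from slipping while it is pressed.
- pin_groove (a point): Centre of the dark narrow groove around the guide pin's shank, 31 mm above its foot: in the right bore it ends level with the mould half's top face; in the others it stays 7 or 11 mm above it.
- pin: The guide pin as a whole: origin at the centre of its foot, z up along the pin. The foot has a 3 mm chamfer.
- thin_pin_mid (a point): Middle of the thin plain pin (leave alone): 66 mm long, 12 mm shank, 16 mm head, no groove; it stands in the other hole of the wooden stand.
- bush: Brass bush (leave alone), a ring 28 mm across and 22 mm high, near the middle of the table; origin under its centre.
- driver: Screwdriver with a black handle (leave alone), lying between stand and mould half.
- spanner: Steel spanner (leave alone), lying on the right near the robot.
- case: Blue closed case (leave alone), 100 x 170 x 55 mm, on the far side; origin under its centre.
- pot: Yellow cup (leave alone), 72 mm across and 75 mm high, on the far left; origin under its centre.
- tin: Steel tin (leave alone), 56 mm across and 60 mm high, on the left near the robot; origin under its centre.
- tray: White divided tray (leave alone), 120 x 180 x 35 mm, on the far right; origin under its centre.
There are look-alikes about, which are no part of the job. What is shaped like the pin but purple or yellow is not meant.

How it is judged:
By the outcome, as a careful person would: the job done as asked, in the order asked, and still so for the second after the job is handed in, with the robot touching nothing.
It also fails if it takes over 51 s, if anything falls off the work surface, if the arm or the gripper's body presses on something with over 40 N, if the wrist force passes 120 N, or if a joint passes its speed limit or range.

## Working session

There is one attempt and no reset: what is moved stays moved. The work goes in short steps, Python scripts to look and compute and a shell command to move; the robot and the scene stay as the last step left them, time stands still between calls to the robot, and variables do not carry over. Pictures are saved under pics/ and viewed, about 8 in all and at most 12, crops included, and the job is handed in when it is done.

```bash
mkdir -p pics
cat > h.py <<'E'
import numpy as np,cv2
from station import ctrl
from scipy.spatial.transform import Rotation as Ro
def save(n,f,crop=None,s=1):
    im=ctrl.get_image(n)
    if crop: l,t,w,h=crop; im=im[t:t+h,l:l+w]
    im=cv2.resize(im,None,fx=s,fy=s,interpolation=cv2.INTER_CUBIC)
    cv2.imwrite('pics/'+f,im[...,::-1])
def proj(n,X,c=None):
    c=c or ctrl.calibration(n); p=np.array(c['R'])@np.array(X)+np.array(c['t'])
    if n=='wrist':
        r=np.hypot(p[0],p[1]); th=np.arctan2(r,p[2]); k=th/max(r,1e-9)
        return np.array([c['cx']+c['fx']*k*p[0],c['cy']+c['fy']*k*p[1]])
    return np.array([c['cx']+c['fx']*p[0]/p[2],c['cy']+c['fy']*p[1]/p[2]])
def unproj(n,uv,z,c=None):
    c=c or ctrl.calibration(n); R=np.array(c['R']);t=np.array(c['t'])
    a=(uv[0]-c['cx'])/c['fx'];b=(uv[1]-c['cy'])/c['fy']
    if n=='wrist':
        th=np.hypot(a,b); d=np.array([a/th*np.sin(th),b/th*np.sin(th),np.cos(th)])
    else: d=np.array([a,b,1.])
    o=-R.T@t; d=R.T@d
    return o+d*(z-o[2])/d[2]
E
python3 - <<'E'
from h import *
o=ctrl.get_obs();print({k:np.round(v,3) for k,v in o.items()},ctrl.grip_point_offset)
save('top','top1.png');
for l in ['pin_head','pin_groove','bore_1','stand','block','thin_pin_mid']:
  for d in ctrl.boxes_of('top',l)[:4]: 
    r=d['rect'];c=(r[0]+r[2]/2,r[1]+r[3]/2);print('top',l,round(d['conf'],2),np.round(r,1),np.round(unproj('top',c,.05),3))
save('scene','scene1.png')
for n in['top','scene']:
  c=ctrl.calibration(n);print(n,-np.array(c['R']).T@c['t'],c['fx'])
E
```

```text
{'t': np.float64(0.0), 'q': array([ 0.995,  0.053,  1.614,  0.   ,  1.476, -0.119]), 'dq': array([ 0.001,  0.001,  0.001, -0.001, -0.001, -0.001]), 'effort': array([-0.0000e+00, -3.9370e+01, -3.7017e+01, -0.0000e+00,  7.0000e-03,
       -0.0000e+00]), 'tool_pos': array([0.275, 0.56 , 0.23 ]), 'tool_rot': array([-7.110e-01, -3.059e+00,  3.000e-03]), 'contact_force': array([ 0.442, -0.401, -0.348]), 'wrist_torque': array([-0.003, -0.035, -0.013]), 'opening': np.float64(0.086)} 0.0187
top pin_head 0.67 [209.5 148.5  26.2  25.8] [0.705 0.302 0.05 ]
top pin_head 0.61 [250.  266.2   8.6   9.7] [0.385 0.205 0.05 ]
top pin_head 0.52 [264.9 226.1  12.1   8.7] [0.501 0.158 0.05 ]
top pin_head 0.47 [295.8 195.5  10.7  12.7] [0.584 0.071 0.05 ]
top pin_groove 0.64 [281.9 199.2   2.    3.1] [0.587 0.124 0.05 ]
top pin_groove 0.56 [298.4 197.6   6.5  10.5] [0.581 0.069 0.05 ]
top pin_groove 0.53 [256.5 191.1   9.1   7.3] [0.605 0.188 0.05 ]
top pin_groove 0.51 [267.5 225.6  10.8  10.3] [0.5   0.153 0.05 ]
top bore_1 0.77 [357.  212.9  57.1  44.7] [ 0.484 -0.173  0.05 ]
top stand 0.94 [236.6 216.3  47.7  33. ] [0.494 0.189 0.05 ]
top stand 0.2 [280.9 128.6  61.9  40.7] [0.742 0.039 0.05 ]
top block 0.77 [355.4 215.   60.3  43.2] [ 0.48  -0.173  0.05 ]
top [0.41570895 0.02777708 1.27056538] 421.83691386966865
scene [ 1.18684057 -0.03452172  0.61792971] 374.9675945624744
```

```bash
python3 -c "
import cv2,numpy as np
cv2.imwrite('pics/both.png',cv2.resize(np.vstack([cv2.imread('pics/top1.png'),cv2.imread('pics/scene1.png')]),(480,600)))"
```

```text
(no output)
```

View pics/top1.png

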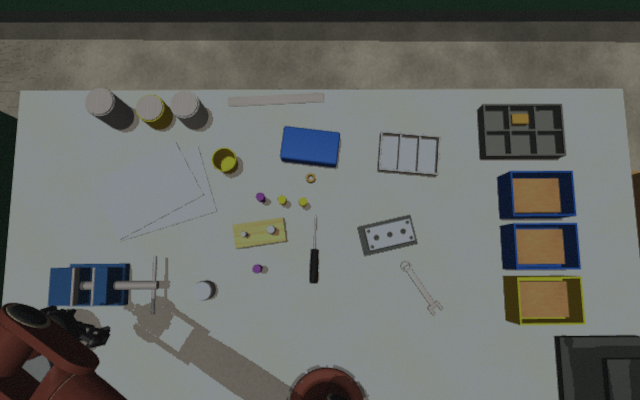

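View pics/scene1.png

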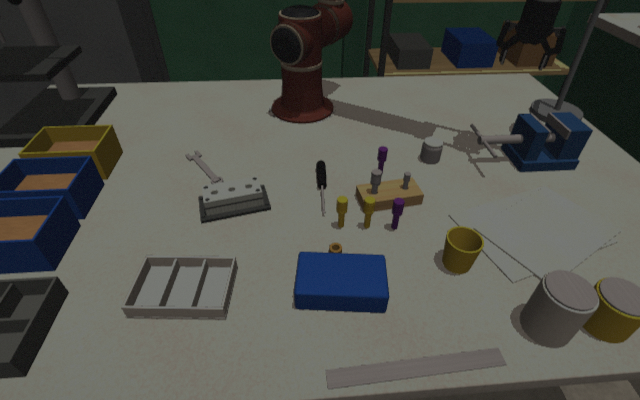

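Top view: stand at (260,233) with guide pin at (270,230) and the thin pin at (243,235). The mould half is at (387,235). There are purple and yellow look-alikes around the stand. I'll move in for a wrist view.

```bash
cat >> h.py <<'E'
def plan(X,yaw=None):
    "shift in tool axes (mm) and turn to bring TCP to X with tool y axis at world angle yaw (mod pi)"
    o=ctrl.get_obs();R=Ro.from_rotvec(o['tool_rot']).as_matrix()
    d=R.T@(np.array(X)-o['tool_pos'])*1000
    y=np.arctan2(R[1,1],R[0,1])
    t=0 if yaw is None else (-(yaw-y)+np.pi/2)%np.pi-np.pi/2
    print('t',o['t'],'tcp',np.round(o['tool_pos'],4),'q6',round(o['q'][5],2),'y-yaw deg',round(np.degrees(y),1),'tilt z',np.round(R[:,2],4))
    print('shift mm',np.round(d,1),'turn',round(t,3), 'F',np.round(o['contact_force'],1))
E
python3 - <<'E'
from h import *
print('head',unproj('top',(270,230),.094),'thin',unproj('top',(243,235),.076))
for b in [(367,238),(389,235),(403,231)]: print(unproj('top',b,.05))
s0=unproj('top',(234,223+12),.032);s1=unproj('top',(285,229),.032);print('stand ends',s0,s1)
a=np.arctan2(*(s1-s0)[[1,0]]);print('stand y axis deg',np.degrees(a))
plan((.46,.17,.25),a)
E
```

```text
head [0.49878273 0.15625602 0.094     ] thin [0.48644968 0.23434243 0.076     ]
[ 0.47675688 -0.11933376  0.05      ]
[ 0.48496906 -0.18328462  0.05      ]
[ 0.49626788 -0.22426624  0.05      ]
stand ends [0.48924367 0.26827584 0.032     ] [0.50578994 0.11902691 0.032     ]
stand y axis deg -83.6738171059354
t 0.4 tcp [0.2756 0.5608 0.2311] q6 -0.12 y-yaw deg 63.8 tilt z [-2.e-04 -2.e-04 -1.e+00]
shift mm [-337.9 -269.4  -18.8] turn -0.567 F [ 0.1  0.4 -0.5]
```

```bash
python3 -m creep '[[0,-31,-24,-19,-0.1],[0,-62,-49,-19,-0.2],[0,-93,-74,-19,-0.3],[0,-124,-98,-19,-0.4],[0,-155,-123,-19,-0.5],[0,-186,-148,-19,-0.567],[0,-217,-172,-19,-0.567],[0,-248,-197,-19,-0.567],[0,-279,-222,-19,-0.567],[0,-310,-246,-19,-0.567],[0,-338,-269,-19,-0.567],[0,-338,-269,-19,-0.567]]'
python3 - <<'E'
from h import *
plan((.49,.16,.2)); c=ctrl.calibration('wrist')
save('wrist','w1.png')
for l in ['pin_head','pin_groove','stand','thin_pin_mid']:
  for d in ctrl.boxes_of('wrist',l)[:4]:
    r=d['rect'];p=(r[0]+r[2]/2,r[1]+r[3]/2);print(l,round(d['conf'],2),np.round(r,1),np.round(unproj('wrist',p,.076,c),4))
print(proj('wrist',(.4988,.1563,.094),c),proj('wrist',(.4864,.2343,.076),c), -np.array(c['R']).T@c['t'])
E
```

```text
t: 1.4
tool_pos: [0.4624, 0.1656, 0.2505]
tool_rot: [-0.162, 3.136, -0.004]
contact_force: [-0.5, 0.5, -0.4]
opening: 0.0853
t 1.4 tcp [0.4624 0.1656 0.2505] q6 -1.48 y-yaw deg 95.9 tilt z [ 0.0014 -0.0022 -1.    ]
shift mm [-26.8  -8.3  50.6] turn 0 F [-0.5  0.5 -0.4]
pin_head 0.94 [295.4 199.3  21.8  34.8] [0.5047 0.1538 0.076 ]
pin_head 0.9 [342.9 107.8  23.9  23.4] [0.3958 0.1932 0.076 ]
pin_head 0.82 [315.7 257.2  19.4  44.6] [0.5813 0.183  0.076 ]
pin_head 0.65 [453.7  67.2  54.2  43.8] [0.3398 0.329  0.076 ]
pin_groove 0.96 [261.3 249.   26.2  40.4] [0.5742 0.122  0.076 ]
pin_groove 0.94 [317.1 257.5  19.6  41. ] [0.5791 0.1845 0.076 ]
pin_groove 0.79 [343.1 103.8  24.7  26.2] [0.3931 0.1935 0.076 ]
pin_groove 0.75 [227.7 237.1  17.9  39.3] [0.5636 0.0763 0.076 ]
stand 0.55 [278.7 169.4 121.8  58.9] [0.4809 0.1873 0.076 ]
thin_pin_mid 0.52 [370.  191.3  19.4  28.1] [0.4837 0.2317 0.076 ]
[308.43135308 217.45931467] [381.61259746 207.97579476] [0.39041099 0.15888851 0.39281645]
```

View pics/w1.png

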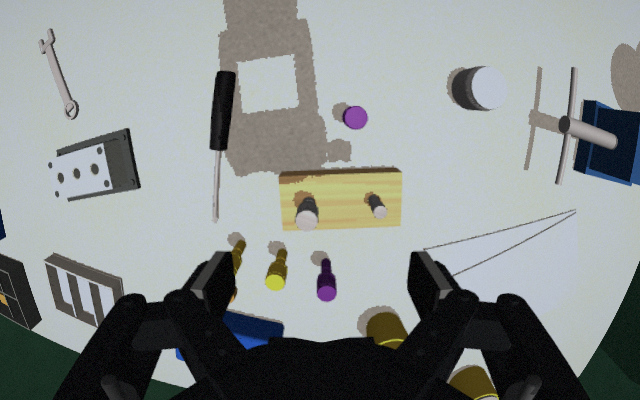

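Wrist view: the guide pin's head top is at about (306,219) and the thin pin's at about (380,213), both in the stand. The mould half with its three bores is at left, at about (60,178), (77,174) and (94,169).

Run:
```python
from h import *
im=cv2.imread('pics/w1.png'); c=ctrl.calibration('wrist')
print(unproj('wrist',(306.5,219.5),.094,c),unproj('wrist',(380,213),.076,c))
for b in [(61,178),(77,174),(93,169)]: print(unproj('wrist',b,.05,c))
A=cv2.resize(im[160:240,270:410],None,fx=5,fy=5,interpolation=cv2.INTER_CUBIC)
cv2.imwrite('pics/w1c.png',A)
h=unproj('wrist',(306.5,219.5),.094,c);plan((h[0],h[1],.13))
```

```text
[0.49851902 0.16111755 0.094     ] [0.488969  0.2399788 0.076    ]
[ 0.49782108 -0.21465001  0.05      ]
[ 0.48901223 -0.17620137  0.05      ]
[ 0.47946835 -0.14163925  0.05      ]
t 1.65 tcp [0.4599 0.1714 0.2503] q6 -1.48 y-yaw deg 96.4 tilt z [-1.e-04  3.e-04 -1.e+00]
shift mm [-37.2 -14.6 120.3] turn 0 F [ 0.2 -0.3 -0.2]
```

View pics/w1c.png

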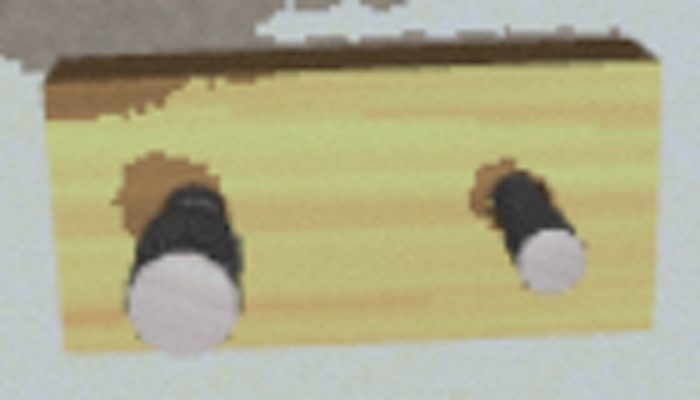

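```bash
python3 -m creep '[[60,-20,-8,30,0],[60,-39,-17,60,0],[60,-39,-17,100,0],[60,-39,-17,120,0],[60,-39,-17,120,0],[60,-39,-17,120,0],[60,-39,-17,120,0]]' 80
python3 - <<'E'
from h import *
c=ctrl.calibration('wrist');plan((.5,.156,.13))
im=ctrl.get_image('wrist');g=ctrl.get_obs()
p=proj('wrist',(.5,.156,.094),c);print(p,g['opening'])
x,y=np.round(p).astype(int);x0,y0=max(x-80,0),min(max(y-60,0),280)
cv2.imwrite('pics/w2.png',cv2.resize(im[y0:y0+120,x0:x0+160,::-1],None,fx=4.5,fy=4.5));print(x0,y0)
np.save('c2.npy',c,allow_pickle=True)
E
```

```text
t: 2.23
tool_pos: [0.5019, 0.159, 0.1324]
tool_rot: [-0.176, 3.134, 0.001]
contact_force: [0.3, 0.4, 0.8]
opening: 0.0653
t 2.2333 tcp [0.5019 0.159  0.1324] q6 -1.52 y-yaw deg 96.4 tilt z [ 3.e-03  5.e-04 -1.e+00]
shift mm [ 2.2 -2.7  2.3] turn 0 F [0.3 0.4 0.8]
[316.08249883 224.98748465] 0.06522486550595202
236 165
```

View pics/w2.png

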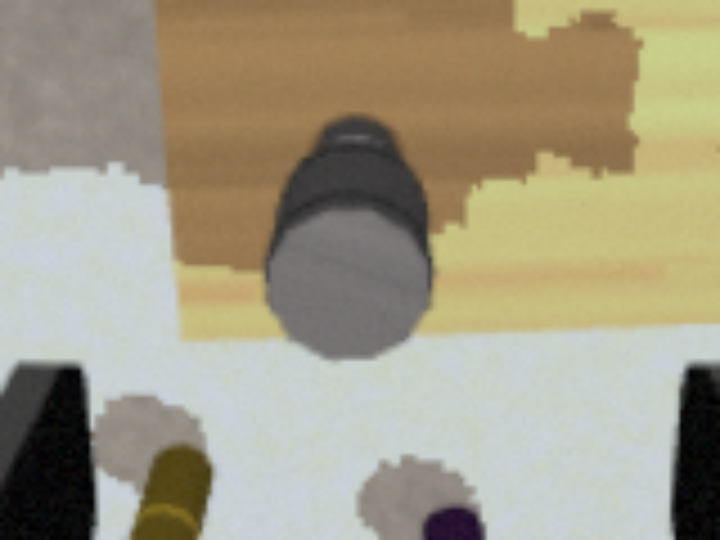

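Wrist crop: the head top is centred at full-image pixel (313.6,227.4) between the jaws. The yellow and purple look-alikes are beyond it, clear of the fingers.

Run:
```python
from h import *
c=np.load('c2.npy',allow_pickle=True).item()
h=unproj('wrist',(313.6,227.4),.094,c);print(h);plan((h[0],h[1],.0575))
```

```text
[0.50179032 0.15462569 0.094     ]
t 2.2833 tcp [0.5024 0.1588 0.1331] q6 -1.52 y-yaw deg 96.4 tilt z [ 4.4e-03  8.0e-04 -1.0e+00]
shift mm [ 1.4 -4.1 75.6] turn 0 F [ 0.2 -1.   0.1]
```

```bash
python3 -m creep '[[60,-0.7,-4.3,0,0],[60,-0.7,-4.3,30,0],[60,-0.7,-4.3,60,0],[60,-0.7,-4.3,72,0],[60,-0.7,-4.3,72,0],[60,-0.7,-4.3,72,0],[255,-0.7,-4.3,72,0],[255,-0.7,-4.3,72,0],[255,-0.7,-4.3,72,0],[255,-0.7,-4.3,72,0],[255,-0.7,-4.3,72,0],[255,-0.7,-4.3,72,0]]' 90
python3 -m creep '[[255,0,0,0,0],[255,0,0,0,0],[255,0,0,0,0]]' 90
python3 -c "
from h import *
plan((.49,.16,.2))"
```

```text
t: 3.28
tool_pos: [0.5035, 0.1539, 0.0602]
tool_rot: [-0.173, 3.134, 0.001]
contact_force: [-1.1, 0.5, 6.1]
opening: 0.0218
t: 3.53
tool_pos: [0.5035, 0.1539, 0.0602]
tool_rot: [-0.173, 3.134, 0.001]
contact_force: [-0.3, 0.3, 6.0]
opening: 0.0221
t 3.5333 tcp [0.5035 0.1539 0.0602] q6 -1.53 y-yaw deg 96.3 tilt z [ 2.9e-03  6.0e-04 -1.0e+00]
shift mm [  12.4    7.6 -139.8] turn 0 F [-0.3  0.3  6. ]
```

```bash
python3 -m creep '[[255,0,0,-10,0],[255,0,0,-30,0],[255,0,0,-60,0],[255,0,0,-100,0],[255,0,0,-120,0],[255,0,0,-120,0]]' 90
python3 -c "
from h import *
plan((.44,-.10,.18)); save('scene','s2.png')"
```

```text
t: 4.03
tool_pos: [0.5053, 0.1541, 0.1852]
tool_rot: [-0.173, 3.126, 0.002]
contact_force: [0.2, 1.2, -0.2]
opening: 0.0219
t 4.0333 tcp [0.5053 0.1541 0.1852] q6 -1.53 y-yaw deg 96.3 tilt z [ 0.0107  0.0016 -0.9999]
shift mm [  93.  -245.4    4.1] turn 0 F [ 0.2  1.2 -0.2]
```

```bash
python3 -c "
from h import *
plan((.44,-.10,.18))"
```

```text
t 4.0833 tcp [0.5038 0.1538 0.1818] q6 -1.53 y-yaw deg 96.3 tilt z [ 6.e-03  8.e-04 -1.e+00]
shift mm [  91.3 -245.3    1.2] turn 0 F [ 0.3 -0.2 -3.1]
```

```bash
python3 -m creep '[[255,13,-35,0,0],[255,26,-70,0,0],[255,39,-105,0,0],[255,52,-140,0,0],[255,65,-175,0,0],[255,78,-210,0,0],[255,91,-245,0,0],[255,91,-245,0,0],[255,91,-245,0,0],[255,91,-245,0,0]]' 90
python3 - <<'E'
from h import *
c=ctrl.calibration('wrist');plan((.49,-.18,.18));np.save('c3.npy',c,allow_pickle=True)
save('wrist','w3.png')
for l in ['bore_1','block']:
  for d in ctrl.boxes_of('wrist',l)[:4]:
    r=d['rect'];p=(r[0]+r[2]/2,r[1]+r[3]/2);print(l,round(d['conf'],2),np.round(r,1),np.round(unproj('wrist',p,.05,c),4))
cv2.imwrite('pics/w3c.png',cv2.imread('pics/w3.png'))
E
```

```text
t: 4.92
tool_pos: [0.4376, -0.0994, 0.1764]
tool_rot: [0.172, -3.134, -0.003]
contact_force: [-0.9, -0.1, -1.3]
opening: 0.0221
t 4.9167 tcp [ 0.4376 -0.0994  0.1764] q6 -2.07 y-yaw deg 96.3 tilt z [-0.003   0.0018 -1.    ]
shift mm [-43.2 -85.9  -3.9] turn 0 F [-0.9 -0.1 -1.3]
bore_1 0.9 [160.6 171.2 153.8  97.5] [ 0.4728 -0.1745  0.05  ]
block 0.72 [158.1 172.3 154.3  94.2] [ 0.4725 -0.1767  0.05  ]
block 0.35 [560.6 252.   26.5  25.3] [0.4965 0.242  0.05  ]
```

View pics/w3.png

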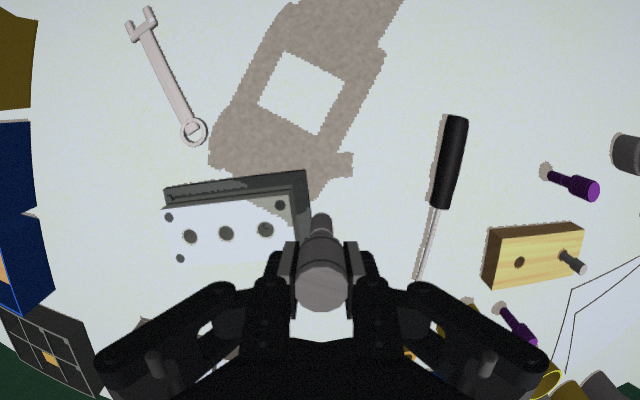

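Wrist view: the pin is in the gripper with its foot toward (322,217). The mould half's bores are at about (190,236), (226,233) and (265,229), and the driver and thin pin are undisturbed.

```bash
cat >> h.py <<'E'
def bores(im,seeds,c):
    g=cv2.cvtColor(im,cv2.COLOR_RGB2GRAY);P=[]
    for s in seeds:
        x,y=np.round(s).astype(int);w=14;q=g[y-w:y+w+1,x-w:x+w+1]
        T=(int(q.min())+np.percentile(q,85))/2
        n,l,st,ce=cv2.connectedComponentsWithStats((q<T).astype(np.uint8))
        k=min(range(1,n),key=lambda i:np.hypot(*(ce[i]-w))) 
        m=(l==k);wt=m*(T+1-q.astype(float));yy,xx=np.mgrid[:2*w+1,:2*w+1]
        p=np.array([(wt*xx).sum(),(wt*yy).sum()])/wt.sum()+[x-w,y-w]
        P.append(unproj('wrist',p,.05,c));print(np.round(p,1),st[k],np.round(P[-1],4))
    P=np.array(P);d=P[-1]-P[0];print('spacing',[round(np.linalg.norm(b-a)*1e3,1) for a,b in zip(P,P[1:])],'yaw',np.degrees(np.arctan2(d[1],d[0])),'mean',P.mean(0))
E
python3 - <<'E'
from h import *
c=np.load('c3.npy',allow_pickle=True).item()
im=cv2.imread('pics/w3.png')[...,::-1].copy()
bores(im,[(190,236),(226,233),(265,229)],c)
R=Ro.from_rotvec([0.172,-3.134,-.003]).as_matrix()
t=np.array([.4376,-.0994,.1764])
for off in (0,.05,.0125,-.034): # tcp, foot
  X=t+R[:,2]*off;print(off,proj('wrist',X,c))
plan((.4728,-.1745,.16))
E
```

```text
[189.7 235.9] [  7   7  14  15 148] [ 0.4962 -0.2249  0.05  ]
[225.7 232.9] [  7   7  15  15 176] [ 0.4876 -0.1862  0.05  ]
[265.1 229.2] [  6   7  17  15 186] [ 0.4789 -0.1474  0.05  ]
spacing [np.float64(39.6), np.float64(39.8)] yaw 102.60332922250865 mean [ 0.48757692 -0.18618084  0.05      ]
0 [320.23709715 255.90597209]
0.05 [320.42764565 221.81683142]
0.0125 [320.29402647 245.67592226]
-0.034 [320.03522106 292.50612959]
t 5.0667 tcp [ 0.4385 -0.0986  0.1775] q6 -2.07 y-yaw deg 96.4 tilt z [-1.4e-03  8.0e-04 -1.0e+00]
shift mm [-25.6 -79.3  17.4] turn 0 F [ 0.5  0.1 -2.1]
```

```bash
python3 -m creep '[[255,-20,-30,10,0],[255,-36,-53,30,0],[255,-36,-53,55,0],[255,-36,-53,67,0],[255,-36,-53,67,0],[255,-36,-53,67,0],[255,-36,-53,67,0]]' 90
python3 - <<'E'
from h import *
c=ctrl.calibration('wrist');plan((.4805,-.1474,.11));np.save('c4.npy',c,allow_pickle=True)
o=ctrl.get_obs();R=Ro.from_rotvec(o['tool_rot']).as_matrix()
save('wrist','w4.png')
for off in (.05,-.034): print(off,proj('wrist',o['tool_pos']+R[:,2]*off,c))
print(proj('wrist',(.4789,-.1474,.05),c),proj('wrist',(.4876,-.1862,.05),c),proj('wrist',(.4962,-.2249,.05),c))
im=cv2.imread('pics/w4.png')
cv2.imwrite('pics/w4c.png',cv2.resize(im[150:310,220:390],None,fx=3.7,fy=3.7,interpolation=cv2.INTER_CUBIC))
E
```

```text
t: 5.65
tool_pos: [0.4808, -0.1481, 0.1125]
tool_rot: [-0.175, 3.135, -0.001]
contact_force: [-0.1, 0.2, -0.7]
opening: 0.0219
t 5.65 tcp [ 0.4808 -0.1481  0.1125] q6 -2.13 y-yaw deg 96.4 tilt z [ 1.4e-03 -6.0e-04 -1.0e+00]
shift mm [0.2 0.7 2.5] turn 0 F [-0.1  0.2 -0.7]
0.05 [320.47849052 221.86212389]
-0.034 [320.10696392 292.60212272]
[321.81203693 213.07670067] [266.2004008 218.7033686] [214.70277075 223.57155801]
```

View pics/w4c.png

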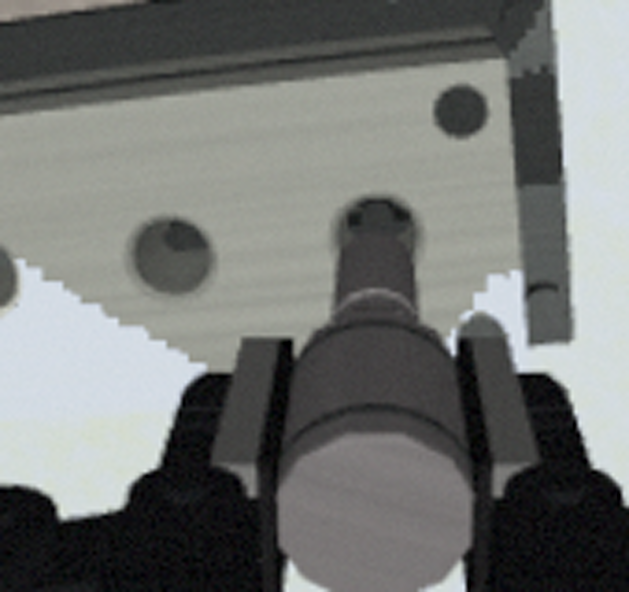

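Wrist crop: the foot lies over the near bore, whose centre is about (322,213) full-image. The pin sits about 1.8 mm towards −x in the hand, which I've already allowed for. Its groove is visible. I'll insert it now.

```bash
python3 -m creep '[[255,0,0,2,0],[255,0,0,5,0],[255,0,0,8,0],[255,0,0,11,0],[255,0,0,14,0],[255,0,0,17,0],[255,0,0,20,0],[255,0,0,22,0],[255,0,0,22,0]]' 90
python3 -c "
from h import *
o=ctrl.get_obs();print(o['contact_force'],o['wrist_torque'],o['tool_pos'])"
python3 -m creep '[[255,0,0,1,0],[255,0,0,2,0],[255,0,0,3,0],[255,0,0,4,0],[255,0,0,4,0]]'
python3 -m creep '[[255,0,0,1,0],[255,0,0,2,0],[255,0,0,2,0]]'
```

```text
t: 6.45
tool_pos: [0.48, -0.1485, 0.0886]
tool_rot: [0.173, -3.136, -0.001]
contact_force: [0.3, 0.9, -2.3]
opening: 0.0218
[ 0.29572232  0.92904139 -2.32507234] [ 0.05533017 -0.07265339 -0.02218331] [ 0.47995738 -0.14846022  0.08859493]
t: 6.87
tool_pos: [0.4806, -0.1487, 0.086]
tool_rot: [-0.173, 3.136, -0.0]
contact_force: [-0.9, 0.7, 2.3]
opening: 0.022
t: 7.12
tool_pos: [0.4806, -0.1487, 0.0837]
tool_rot: [-0.173, 3.136, -0.0]
contact_force: [-1.3, 2.2, 5.0]
opening: 0.0224
```

```bash
python3 -m creep '[[255,0,0,1,0],[255,0,0,2,0],[255,0,0,2,0]]'
python3 -m creep '[[255,0,0,1,0],[255,0,0,2,0],[255,0,0,2,0]]'
```

```text
t: 7.37
tool_pos: [0.4805, -0.1487, 0.0814]
tool_rot: [-0.173, 3.136, -0.0]
contact_force: [-0.1, 1.8, 3.9]
opening: 0.0221
t: 7.62
tool_pos: [0.4807, -0.1487, 0.08]
tool_rot: [-0.173, 3.136, -0.0]
contact_force: [-1.3, 2.1, 7.1]
opening: 0.0222
```

```bash
python3 -m creep '[[255,0,0,0.7,0],[255,0,0,1.5,0],[255,0,0,1.5,0]]'
```

```text
t: 7.87
tool_pos: [0.481, -0.1488, 0.0798]
tool_rot: [-0.173, 3.136, 0.0]
contact_force: [-4.6, 3.3, 13.6]
opening: 0.0219
```

```bash
python3 -m creep '[[255,0,0,0.7,0],[255,0,0,1.5,0],[255,0,0,2,0],[255,0,0,2,0]]'
```

```text
t: 8.2
tool_pos: [0.4815, -0.1488, 0.0796]
tool_rot: [-0.173, 3.136, 0.0]
contact_force: [-7.3, 5.7, 23.4]
opening: 0.0223
```

Firm bottom at TCP z about 0.0797, i.e. 20 mm deep, so this bore is too shallow. I'll pull out and go to the middle bore.

```bash
python3 -m creep '[[255,0,0,-6,0],[255,0,0,-16,0],[255,0,0,-26,0],[255,0,0,-34,0],[255,0,0,-40,0],[255,0,0,-40,0],[255,-2,-20,-40,0],[255,-4.3,-39.5,-40,0],[255,-4.3,-39.5,-40,0],[255,-4.3,-39.5,-40,0],[255,-4.3,-39.5,-40,0]]'
python3 - <<'E'
from h import *
c=ctrl.calibration('wrist');plan((.4892,-.1862,.11))
o=ctrl.get_obs();R=Ro.from_rotvec(o['tool_rot']).as_matrix()
save('wrist','w5.png')
for off in (.05,-.034): print(off,proj('wrist',o['tool_pos']+R[:,2]*off,c))
for b in [(.4789,-.1474),(.4876,-.1862),(.4962,-.2249)]:print(proj('wrist',(*b,.05),c))
im=cv2.imread('pics/w5.png')
cv2.imwrite('pics/w5c.png',cv2.resize(im[150:310,220:390],None,fx=3.7,fy=3.7,interpolation=cv2.INTER_CUBIC))
E
```

```text
t: 9.12
tool_pos: [0.4884, -0.187, 0.1152]
tool_rot: [0.173, -3.136, -0.002]
contact_force: [0.2, 0.0, -1.7]
opening: 0.022
t 9.1167 tcp [ 0.4884 -0.187   0.1152] q6 -2.19 y-yaw deg 96.3 tilt z [-0.0012  0.001  -1.    ]
shift mm [-0.9  0.7  5.2] turn 0 F [ 0.2  0.  -1.7]
0.05 [320.53377118 221.86647776]
-0.034 [320.18905996 292.60206644]
[377.14811281 207.50501818]
[321.66231661 213.51711892]
[266.93905675 219.07286376]
```

View pics/w5c.png

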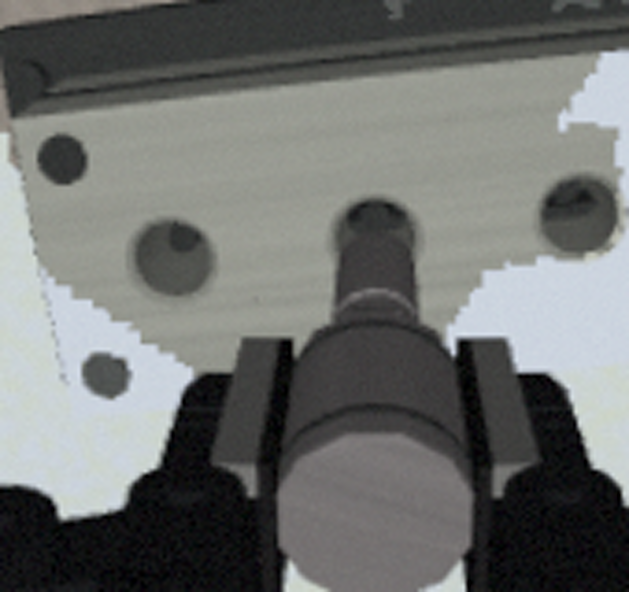

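Wrist crop: the pin is unchanged in the hand and its foot is over the middle bore. The tried bore at right, about (577,213) in the crop, shows its plug pushed down.

```bash
python3 -m creep '[[255,0,0,5,0],[255,0,0,8,0],[255,0,0,11,0],[255,0,0,14,0],[255,0,0,17,0],[255,0,0,20,0],[255,0,0,23,0],[255,0,0,26,0],[255,0,0,28,0],[255,0,0,30,0],[255,0,0,32,0],[255,0,0,32,0]]' 90
python3 -m creep '[[255,0,0,1,0],[255,0,0,2,0],[255,0,0,3,0],[255,0,0,3,0]]'
```

```text
t: 10.17
tool_pos: [0.489, -0.1875, 0.0842]
tool_rot: [0.173, -3.137, -0.0]
contact_force: [-2.1, 1.3, 1.8]
opening: 0.0219
t: 10.5
tool_pos: [0.489, -0.1874, 0.0809]
tool_rot: [-0.173, 3.137, -0.0]
contact_force: [-1.2, 0.7, 3.1]
opening: 0.0219
```

```bash
python3 -m creep '[[255,0,0,1,0],[255,0,0,2,0],[255,0,0,2,0]]'
```

```text
t: 10.75
tool_pos: [0.489, -0.1874, 0.0786]
tool_rot: [-0.173, 3.137, -0.0]
contact_force: [-1.8, 1.8, 3.2]
opening: 0.0215
```

```bash
python3 -m creep '[[255,0,0,1,0],[255,0,0,2,0],[255,0,0,2,0]]'; python3 -m creep '[[255,0,0,1,0],[255,0,0,2,0],[255,0,0,2,0]]'; python3 -m creep '[[255,0,0,1,0],[255,0,0,2,0],[255,0,0,2,0]]'
```

```text
t: 11.0
tool_pos: [0.4889, -0.1874, 0.0766]
tool_rot: [-0.173, 3.137, -0.0]
contact_force: [-0.8, 1.8, 3.1]
opening: 0.022
t: 11.25
tool_pos: [0.4893, -0.1875, 0.076]
tool_rot: [-0.173, 3.136, 0.0]
contact_force: [-3.6, 2.8, 8.8]
opening: 0.0218
t: 11.5
tool_pos: [0.4898, -0.1877, 0.0757]
tool_rot: [-0.173, 3.136, 0.0]
contact_force: [-6.2, 5.2, 18.4]
opening: 0.0219
```

```bash
python3 -m creep '[[255,0,0,0.6,0],[255,0,0,1.2,0],[255,0,0,1.2,0]]'
python3 -m creep '[[255,0,0,-6,0],[255,0,0,-16,0],[255,0,0,-26,0],[255,0,0,-36,0],[255,0,0,-44,0],[255,0,0,-44,0],[255,-2,-20,-44,0],[255,-4.3,-39.5,-44,0],[255,-4.3,-39.5,-44,0],[255,-4.3,-39.5,-44,0],[255,-4.3,-39.5,-44,0]]'
python3 - <<'E'
from h import *
plan((.4978,-.2249,.11))
E
```

```text
t: 11.75
tool_pos: [0.49, -0.1877, 0.0755]
tool_rot: [-0.173, 3.136, 0.0]
contact_force: [-7.0, 5.1, 23.2]
opening: 0.0222
t: 12.67
tool_pos: [0.4971, -0.2258, 0.1151]
tool_rot: [0.173, -3.136, -0.002]
contact_force: [-0.5, 0.2, -1.7]
opening: 0.0221
t 12.6667 tcp [ 0.4971 -0.2258  0.1151] q6 -2.24 y-yaw deg 96.3 tilt z [-1.e-03  9.e-04 -1.e+00]
shift mm [-0.8  0.8  5.1] turn 0 F [-0.5  0.2 -1.7]
```

The middle bore is firm at 0.0756, i.e. 24 mm deep, so the third bore must be the 31 mm one. The alignment is the same as before.

```bash
python3 -m creep '[[255,0,0,5,0],[255,0,0,8,0],[255,0,0,11,0],[255,0,0,14,0],[255,0,0,17,0],[255,0,0,20,0],[255,0,0,23,0],[255,0,0,26,0],[255,0,0,28,0],[255,0,0,30,0],[255,0,0,32,0],[255,0,0,32,0]]' 90
python3 -m creep '[[255,0,0,1,0],[255,0,0,2,0],[255,0,0,3,0],[255,0,0,4,0],[255,0,0,4,0]]'
```

```text
t: 13.67
tool_pos: [0.4977, -0.2262, 0.0841]
tool_rot: [-0.173, 3.137, 0.0]
contact_force: [-2.1, 1.4, 2.9]
opening: 0.022
t: 14.08
tool_pos: [0.4976, -0.2262, 0.0795]
tool_rot: [-0.173, 3.137, -0.0]
contact_force: [-0.2, 1.7, 3.4]
opening: 0.0218
```

```bash
python3 -m creep '[[255,0,0,1,0],[255,0,0,2,0],[255,0,0,3,0],[255,0,0,4,0],[255,0,0,4,0]]'
```

```text
t: 14.5
tool_pos: [0.4975, -0.2262, 0.0754]
tool_rot: [-0.173, 3.137, -0.0]
contact_force: [-0.8, 2.7, 3.3]
opening: 0.0219
```

```bash
python3 -m creep '[[255,0,0,1,0],[255,0,0,2,0],[255,0,0,3,0],[255,0,0,4,0],[255,0,0,4,0]]'; python3 -m creep '[[255,0,0,1,0],[255,0,0,2,0],[255,0,0,2,0]]'; python3 -m creep '[[255,0,0,1,0],[255,0,0,2,0],[255,0,0,2,0]]'
```

```text
t: 14.92
tool_pos: [0.4975, -0.2262, 0.0713]
tool_rot: [-0.173, 3.137, -0.0]
contact_force: [-1.1, 2.6, 3.5]
opening: 0.0219
t: 15.17
tool_pos: [0.4975, -0.2262, 0.0694]
tool_rot: [-0.173, 3.137, -0.0]
contact_force: [-0.8, 1.9, 2.5]
opening: 0.0218
t: 15.42
tool_pos: [0.4979, -0.2263, 0.069]
tool_rot: [-0.173, 3.137, 0.0]
contact_force: [-2.9, 3.5, 11.0]
opening: 0.0218
```

```bash
python3 -m creep '[[255,0,0,0.5,0],[255,0,0,1.1,0],[255,0,0,1.1,0],[255,0,0,1.1,0]]'; python3 -m creep '[[255,0,0,0,0],[255,0,0,0,0],[255,0,0,0,0],[255,0,0,0,0],[255,0,0,0,0],[255,0,0,0,0],[255,0,0,0,0],[255,0,0,0,0],[255,0,0,0,0]]'
```

```text
t: 15.75
tool_pos: [0.4981, -0.2264, 0.0688]
tool_rot: [-0.173, 3.136, 0.0]
contact_force: [-5.0, 4.7, 15.2]
opening: 0.0218
t: 16.5
tool_pos: [0.4981, -0.2264, 0.0688]
tool_rot: [-0.173, 3.136, -0.0]
contact_force: [-3.9, 4.5, 14.7]
opening: 0.0223
```

```bash
python3 -m creep '[[60,0,0,0,0],[60,0,0,0,0],[60,0,0,0,0],[60,0,0,0,0],[60,0,0,0,0],[60,0,0,0,0]]'; python3 -m creep '[[60,0,0,-10,0],[60,0,0,-30,0],[60,0,0,-65,0],[60,0,0,-100,0],[60,20,0,-120,0],[60,40,0,-120,0],[60,60,20,-120,0],[60,60,40,-120,0],[60,60,40,-120,0],[60,60,40,-120,0],[60,60,40,-120,0]]'
python3 - <<'E'
from h import *
c=ctrl.calibration('wrist');plan((.4978,-.2249,.11))
im=ctrl.get_image('wrist')
b=(.4962,-.2249)
for z in (.05,.067,.103): print(z,proj('wrist',(*b,z),c))
p=proj('wrist',(*b,.07),c).astype(int);x0=max(p[0]-85,0);y0=max(p[1]-80,0);print(x0,y0)
cv2.imwrite('pics/w6c.png',cv2.resize(im[y0:y0+150,x0:x0+190,::-1],None,fx=4,fy=4,interpolation=cv2.INTER_CUBIC))
E
```

```text
t: 17.0
tool_pos: [0.4973, -0.2262, 0.066]
tool_rot: [0.173, -3.136, -0.0]
contact_force: [0.3, -0.1, 0.4]
opening: 0.0653
t: 17.92
tool_pos: [0.4338, -0.1934, 0.1872]
tool_rot: [-0.173, 3.136, -0.002]
contact_force: [-0.4, -0.8, 0.9]
opening: 0.0653
t 17.9167 tcp [ 0.4338 -0.1934  0.1872] q6 -2.26 y-yaw deg 96.3 tilt z [ 9.e-04 -1.e-03 -1.e+00]
shift mm [-60.1 -38.3  77.2] turn 0 F [-0.4 -0.8  0.9]
0.05 [282.61441291 245.83712124]
0.067 [280.55634886 253.3739788 ]
0.103 [275.47150459 272.17133013]
195 174
```

View pics/w6c.png

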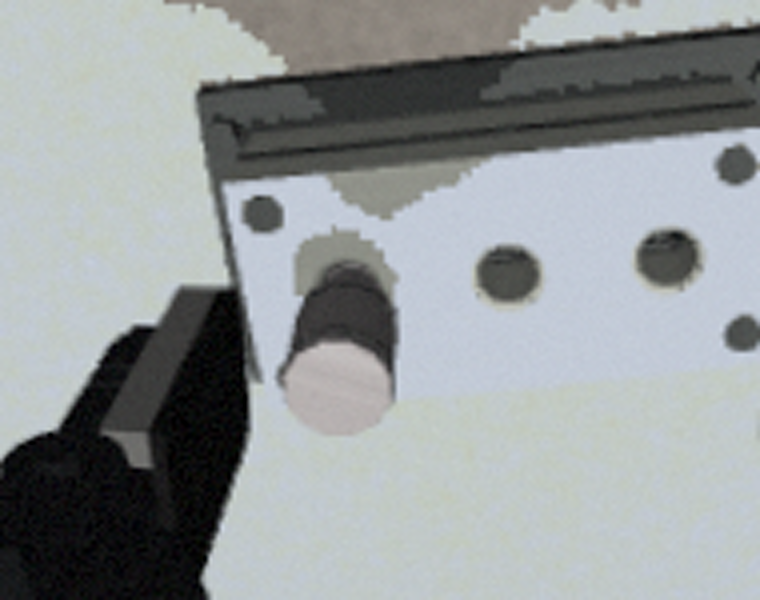

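Wrist crop: the pin stands deep in the left-hand bore, head top at full-image (279.5,271), with the groove down at the face. I'll check whether the 4 px column difference is camera bias or lean.

Run:
```python
from h import *
c=ctrl.calibration('wrist');im=ctrl.get_image('wrist')
s=[proj('wrist',(*b,.05),c) for b in [(.4876,-.1862),(.4789,-.1474)]];print(np.round(s,1));bores(im,s,c)
for z in (.103,.110):print(z,proj('wrist',(.4962,-.2249,z),c))
g=im[:,:,:].astype(int);x0,y0=195,174
for n,l in (('wrist','pin'),('wrist','pin_head')):
  for d in ctrl.outline_of(n,l)[:3]:print(l,round(d['conf'],2),np.round(d['rect'],1))
sc=ctrl.get_image('scene');cs=ctrl.calibration('scene')
for z in (.05,.103):print('scene',z,proj('scene',(.4962,-.2249,z),cs))
p=proj('scene',(.4962,-.2249,.07),cs).astype(int)
cv2.imwrite('pics/s6.png',cv2.resize(sc[p[1]-40:p[1]+40,p[0]-40:p[0]+70,::-1],None,fx=7,fy=7,interpolation=cv2.INTER_CUBIC));print(p)
```

```text
[[322.2 242.3]
 [362.2 238. ]]
[321.9 241.9] [  6   8  16  14 170] [ 0.4873 -0.1866  0.05  ]
[361.9 237.4] [  7   8  15  13 163] [ 0.4783 -0.1479  0.05  ]
spacing [np.float64(39.7)] yaw 103.0367374103057 mean [ 0.48277846 -0.16724894  0.05      ]
0.103 [275.58927872 272.32121897]
0.11 [274.47173796 276.50928694]
pin 0.98 [584.9 185.7  47.9  24.2]
pin 0.95 [540.5 302.4  33.5  40.2]
pin 0.83 [266.5 238.1  27.8  45.3]
pin_head 0.95 [269.7 241.1  25.7  39.8]
pin_head 0.95 [540.  302.2  32.9  37.4]
pin_head 0.85 [585.9 181.4  45.2  29.6]
scene 0.05 [214.3416229  191.06809492]
scene 0.103 [210.2007677  173.04401981]
[212 184]
```

View pics/s6.png

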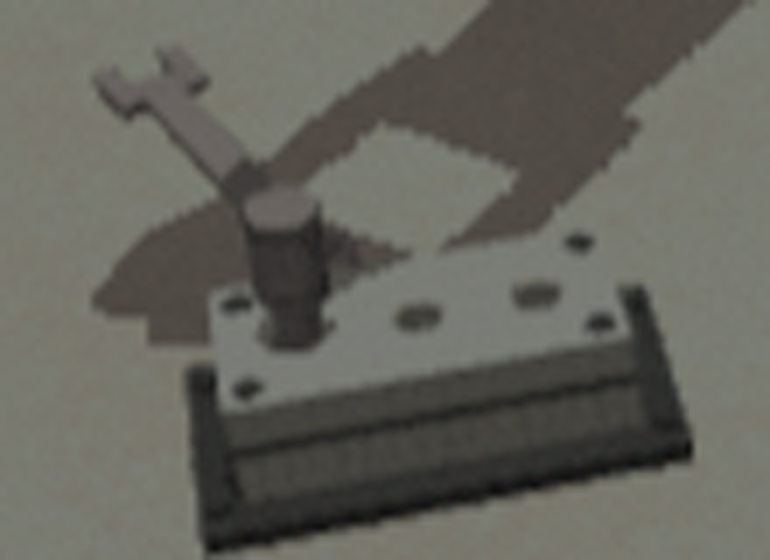

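The scene crop shows the pin home in the end bore. Its head top is at full-image (212,174), against (210,173) predicted for a 31 mm depth, no groove shows above the face, and the lean is slight, within the bore's play. The gripper is clear, so I'm handing in.

```bash
python3 -c "
from h import *
print(ctrl.finish_job(),ctrl.get_obs()['t'])"
```

```text
the job is handed in; nothing more can be done
the job is handed in; nothing more can be done
```

The guide pin is fully home in the 31 mm bore, and the job was handed in at roughly 18 s of the 51 s allowed. That bore is the end one at world (0.496, −0.225).

**Bores tried:**

| Bore, in the order tried | TCP height at bottom | Depth | Final press (vertical force) | Result |
|---|---|---|---|---|
| Nearest the stand | 0.0796 m | 20 mm | 23 N | pulled out |
| Middle | 0.0755 m | 24 mm | 23 N | pulled out |
| Far end | 0.0688 m | 31 mm | about 15 N for about 0.9 s | released and left |

I held the pin only by its head, at 90 N, and the highest force any reading showed was about 25 N.

**Last checks:**
- **Depth:** In both the wrist and scene pictures the head top is within about 1 pixel of the row predicted for a 31 mm depth. The groove does not show above the face.
- **Lean:** The head top is about 2 mm off sideways, with pixel columns 4 px off in the wrist view and 2 px in the scene view. Since the bores themselves projected within 0.6 px, this looks like a slight lean within the bore's play.
- **Surroundings:** The gripper was open and clear at hand-in, with the contact force back to about zero. I moved nothing else on purpose, and the pictures taken along the way showed nothing disturbed. I did not take a final full-scene check of the other objects.

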